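# Sweep the pulley nuts off the teardown tray into the parts bin

## Robot

A 7-joint arm with a two-finger parallel gripper is mounted at the origin on the work surface. World frame = base frame: x ahead of the robot, y to its left, z up, the work surface at z = 0. Lengths are in m, angles in degrees, forces in N, time in s.
With the tool pointing down it reaches from about 0.4 to 0.85 m from the base axis. Payload 4.4 kg.
Tool frame: the origin (TCP) lies at the very end of the fingers, on their centre line; the grasp point (between the pads) lies 19 mm behind it (pinch_z is the distance from the TCP to the grasp point, in m); z points along the fingers, x is the direction in which the jaws open and shut, and the axes are right-handed (so a half turn about z gives the same grasp; the last joint's range is limited). The gripper opens to 94 mm and grips with 3 to 60 N. Pads are 16 mm wide; open, the fingers measure 119 mm over their backs; the gripper's body (75 mm by 177 mm) begins 78 mm behind the grasp point.
Start: joints at [-3.77, 36.005, 2.206, 86.941, -1.547, 57.084, -1.146], TCP at [0.65, 0, 0.205] pointing down, gripper open.
Joint ranges: [-175.42, 175.42], [-21.48, 121.26], [-71.46, 75.88], [10.55, 141.38], [-63.04, 243.04], [13.31, 113.54], [-168.57, 168.57]. Speed limits (degrees/s): [147.25, 147.25, 180, 180, 180, 180, 180].

## Interface

Orientations are given as [roll, pitch, yaw] about the fixed x, y, z axes, in that order (R = Rz(yaw) Ry(pitch) Rx(roll)).
In Python, from plant import * gives the robot as it stands. The module is installed in compiled form; this text tells all that it offers.
- The arm moves only by the shell command python3 -m creep 'ROWS' [OPENING] [FORCE]. ROWS is JSON, a list of rows, each an object with "offset": the shift along the tool's x, y, z normalised to -1 to 1, where 1 is 300 mm, a list of three; "angular": the turn, a rotation vector about the tool's x, y, z normalised to -1 to 1, where 1 is 90 degrees, a list of three. In form: [{"offset": [tx, ty, tz], "angular": [rx, ry, rz]}, ...]. A call has 1 to 20 rows; each row is the pose to reach, as a shift and turn from the pose measured when the call began, along the tool's axes at that moment; what a row does not reach only later rows make up. A row lasts 1/8 s, in which the tool goes at most 62.5 mm and 10.7 degrees, less where a joint would pass 70% of its speed; a pose out of reach is approached as far as the arm can. A call with a number of a shift or a turn outside -1 to 1 is refused whole. A call with a gripper value outside its range is refused whole. OPENING is the gripper's target within -1 to 1 (fully open at 1, half-way at 0, shut at -1), set as the call begins (- or left out, the last holds). The fingers move at their own pace and stop on an object; FORCE is the grip in N (left out, the last holds). Time passes only in rows, so rows that repeat a pose let the fingers close. It gives the time, the measured TCP pose, the force and the opening at its end, in the units of the state.
- observe(): the state, without advancing time (a new reading comes with each control period).
- snapshot(name): name is "scene" or "side" or "wrist"; returns the picture (400x640x3 uint8, blue, green, red); there is no depth.
- camera_model(name): a dict with "fx", "fy", "cx", "cy" (pixels), "rvec" (rotation vector, rad) and "tvec" (3), from world to camera coordinates, as OpenCV has them. Camera axes: x right, y down, z forward; pixel columns grow to the right and rows downward; lengths in m; the calibration is good to about 2 mm. A picture is of the moment at which its call begins: read the wrist's pose just before it. camera_model takes no time and is no camera call; for the wrist camera it gives the pose at the moment of the call.
- close_job(): hands the job in, once; it reports no verdict.
Trained networks look in the newest picture that a camera, given by its name, has taken for a name from the list of things; names that differ only in an ending like _2 or _b are one class to them, and where a whole thing is asked for, a point or a joint stands for the part that bears it (a point fixed in the world has none). Each returns a list of dicts, best first, with "score" (0 to 1); they miss things now and then, are a little off and sometimes report something else, mostly with a low value. They report only what shows in the picture. A call takes as long as a camera call. They do not tell look-alikes from the thing itself.
- cut_out(camera, thing): "mask" (400x640 bool, what is visible of it) and "rect" ([left, top, width, height] in pixels, round what is visible of it).
The state is a dict: "clock": time; "joint_pos": joint angles; "dq": joint speeds; "joint_efforts": joint torques, N m; "ee_pos": TCP position; "tool_rot": TCP orientation; "contact_force": force on the tool from outside, world axes, zero at the start; "moment": the same for the moment, N m; "opening": finger opening in m.
Only numpy, scipy, OpenCV 4.12 (cv2) and the standard library are available. Lean on these libraries where they do the work, as an engineer would, in place of code of your own. Each camera call takes 0.05 s, during which the arm holds its last target.

## Task

With the closed fingers, sweep the three loose hexagon nuts along the teardown tray and out of its open spout, so that all three drop into the parts bin below. Only push them over the sheet: do not pick up or lift a nut. Leave the belt pulley and the ball bearing that stand on the tray, and the solenoid on the bench, standing where they are.

Things in the scene. Friction and masses are not known exactly. Their poses are not given: they have to be found in the camera images.
- tray: Fixed dark sheet-steel tray on a stand. Origin on the bench below it; at yaw 0, x points away from the robot, y to its left, z up. Flat sheet top at z = 90 mm, x from -160 to 160, y from -80 to 160 mm; from y = -80 to -170 the sides run in to a spout 114 mm clear, open edge at y = -185. A 3 mm rim stands 20 mm above the sheet (rolled edge to 113 mm) all round but the spout. Yaw within 0.25 rad.
- mouth (a point): Middle of the spout's open edge, at the height of the sheet top (tray x = 0, y = -185, z = 90 mm); axes as the tray's: parts leave in its -y direction.
- bin_in (a point): Centre of the inner floor of the parts bin, an open black plastic box fixed under the spout: inside 164 mm along x, 144 mm along y and 72 mm deep, rim 75 mm above the bench. It lies at tray x = 0, y = -230, z = 3 mm; axes as the tray's. The spout's edge reaches 30 mm over the bin's near side.
- nut1: Plain steel hexagon nut, 24 mm across flats, 27.5 mm across corners, 13 mm high, about 16 mm bore, about 33 g, lying flat on the tray's sheet. Origin at its very centre (6.5 mm above the sheet), z along the bore. It slides when pushed.
- nut2: A second nut, the same as nut1.
- nut3: A third nut, the same as nut1.
- pulley: Loose steel V-belt pulley, 58 mm in diameter and 28 mm high, standing flat on the tray's sheet near one of its long sides, about 118 mm from the tray's middle line. Origin at the centre of its underside, z up. To be left alone.
- bearing: Loose steel ball bearing with a dark seal, 47 mm in diameter, 14 mm high, lying flat on the sheet near the other long side, about 118 mm from the middle line. Origin at the centre of its underside, z up. To be left alone.
- solenoid: Loose starter solenoid, a dark upright cylinder 52 mm in diameter and 110 mm high over its two terminal studs, on a 56 x 70 mm flange, standing on the bench beside the tray, on the robot's left. Origin at the centre of its underside, z up. To be left alone.
There are look-alikes about, which are no part of the job. What is shaped like the nut3 but green or pink is not meant.

How it is judged (in metres and radians):
At the end, for the whole second after the job is handed in: All three nuts lie at rest inside the parts bin, below its rim; the pulley, the bearing and the solenoid are upright within 15 mm of where they stood (x of nut1 in the frame of bin_in between -0.08 and 0.08 m and y of nut1 in the frame of bin_in between -0.07 and 0.07 m and z of each of nut1, nut2, nut3 in the frame of bin_in below 0.055 m and linear speed of each of nut1, nut2, nut3 below 0.03 m/s and x of nut2 in the frame of bin_in between -0.08 and 0.08 m and y of nut2 in the frame of bin_in between -0.07 and 0.07 m and x of nut3 in the frame of bin_in between -0.08 and 0.08 m and y of nut3 in the frame of bin_in between -0.07 and 0.07 m and distance of each of pulley, bearing, solenoid from where it was at the start of the episode below 0.015 m and angle between each of pulley, bearing, solenoid's own z axis and vertical below 0.15 rad); the robot touches nothing.
It fails at once if a nut is lifted: its centre more than 20 mm above the tray's sheet (flat on the sheet it is 6.5 mm) (z of any of nut1, nut2, nut3 in the frame of tray above 0.11 m).
It fails at once if the pulley, bearing or solenoid is moved more than 15 mm or tipped (distance of any of pulley, bearing, solenoid from where it was at the start of the episode above 0.015 m or angle between any of pulley, bearing, solenoid's own z axis and vertical above 0.15 rad).
It also fails if it takes over 72 s, if anything falls off the work surface, if the arm or the gripper's body presses on something with over 40 N, if the wrist force passes 120 N, or if a joint passes its speed limit or range.

## Working session

There is one attempt and no reset: what is moved stays moved. The work goes in short steps, Python scripts to look and compute and a shell command to move; the robot and the scene stay as the last step left them, time stands still between calls to the robot, and variables do not carry over. Pictures are saved under pics/ and viewed, and the job is handed in when it is done.

```bash
mkdir -p pics; python3 - <<'E'
from plant import *
import cv2,json
s=observe();print(s)
for n in ("scene","side","wrist"):
    im=snapshot(n);cv2.imwrite(f"pics/{n}0.png",im);print(n,camera_model(n))
E
```

```text
{'clock': 0.0, 'joint_pos': array([-3.76970222, 36.0577144 ,  2.20103412, 86.99292535, -1.54440378,
       57.08475277, -1.14570417]), 'dq': array([-0.06267161,  0.02835097,  0.05917553,  0.00757152, -0.00476506,
       -0.10833448, -0.09058993]), 'joint_efforts': array([ 1.05774864e-04, -5.49729431e+01,  1.14371493e+00, -1.86633307e+01,
       -5.21096285e-02,  2.37884105e-02,  1.36332897e-04]), 'ee_pos': array([6.49353197e-01, 2.75616531e-05, 2.04584407e-01]), 'tool_rot': array([1.79997456e+02, 1.05724429e-01, 2.56138798e-03]), 'contact_force': array([-0.80013615, -0.39197079, -0.08770587]), 'moment': array([-0.0412047 ,  0.02066487,  0.00113093]), 'opening': 0.09387818930475696}
scene {'fx': 381.75390456272095, 'fy': 381.75390456272095, 'cx': 324.9948384785016, 'cy': 202.89986718176843, 'rvec': array([ 1.6460052 ,  1.90600487, -0.772958  ]), 'tvec': array([-0.07279143, -0.36872799,  1.34175373])}
side {'fx': 439.58172969957093, 'fy': 439.58172969957093, 'cx': 313.88438004074663, 'cy': 208.02823208075466, 'rvec': array([ 2.2024766 , -0.64119569,  0.32045751]), 'tvec': array([-0.4119619 ,  0.32565811,  0.99596591])}
wrist {'fx': 314.12760668939194, 'fy': 314.12760668939194, 'cx': 323.35864373719585, 'cy': 198.37860836884687, 'rvec': array([-2.88765391e+00, -2.14371662e-04,  1.58250069e-03]), 'tvec': array([-0.64987948, -0.02656275,  0.3905869 ])}
```

View pics/scene0.png

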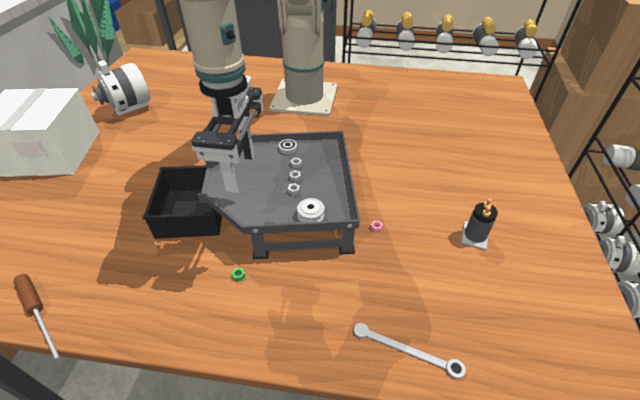

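View pics/side0.png

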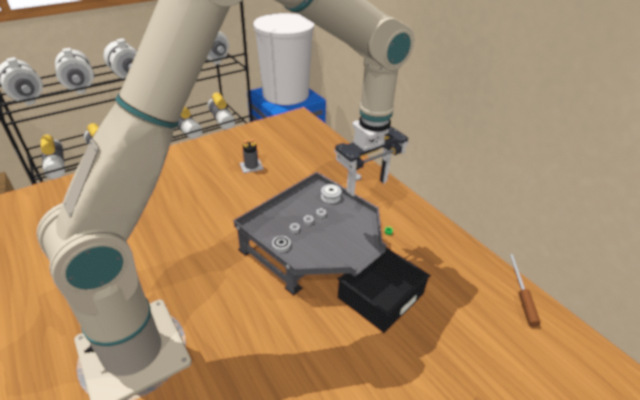

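View pics/wrist0.png

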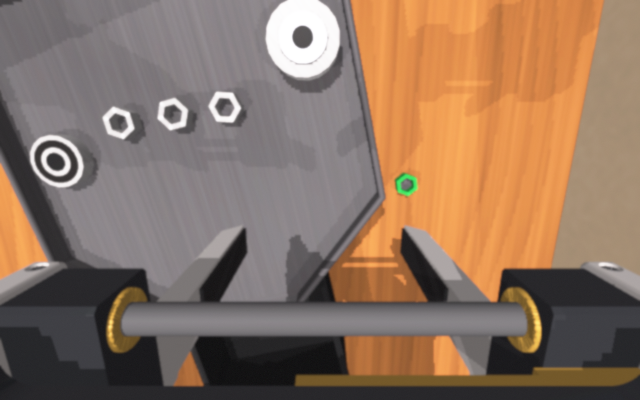

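The scene and wrist pictures show three steel nuts in a row (wrist px 118,122 / 172,113 / 225,107) between the bearing (56,160) and the pulley (303,38). The green nut (406,184 wrist) and the pink nut (376,226 scene) lie on the bench and are look-alikes. I'll measure everything next.

```bash
cat > h.py <<'E'
from plant import *
import cv2,numpy as np
def ray(cam,uv,z):
    m=camera_model(cam) if isinstance(cam,str) else cam
    R=cv2.Rodrigues(m['rvec'])[0];t=np.array(m['tvec']).ravel()
    c=-R.T@t;d=R.T@np.array([(uv[0]-m['cx'])/m['fx'],(uv[1]-m['cy'])/m['fy'],1])
    return c+d*(z-c[2])/d[2]
def proj(cam,P):
    m=camera_model(cam) if isinstance(cam,str) else cam
    K=np.array([[m['fx'],0,m['cx']],[0,m['fy'],m['cy']],[0,0,1.]])
    return cv2.projectPoints(np.array(P,float),np.array(m['rvec']),np.array(m['tvec']),K,None)[0].reshape(-1,2)
H=dict(nut1=.0965,pulley=.104,bearing=.097,solenoid=.05,tray=.09)
def find(cam,things,hmap=H):
    for th in things:
        for r in cut_out(cam,th)[:5]:
            ys,xs=np.nonzero(r['mask']);uv=(xs.mean(),ys.mean())
            print(cam,th,round(r['score'],2),np.round(uv),r['rect'],np.round(ray(cam,uv,hmap[th])[:2],4))
def tw(p,pose):
    x,y,a=pose;p=np.atleast_2d(np.array(p,float));c,s=np.cos(a),np.sin(a)
    return np.c_[x+c*p[:,0]-s*p[:,1],y+s*p[:,0]+c*p[:,1],p[:,2]]
E
python3 - <<'E'
from h import *
for c in ("wrist","scene","side"):
    find(c,["nut1","pulley","bearing"]+(["solenoid"] if c!="wrist" else []))
im=cv2.imread("pics/scene0.png")
cv2.imwrite("pics/c1.png",cv2.resize(im[110:270,140:380],None,fx=3.3,fy=3.3,interpolation=cv2.INTER_CUBIC))
im=cv2.imread("pics/side0.png")
cv2.imwrite("pics/c2.png",cv2.resize(im[160:330,220:440],None,fx=3.5,fy=3.5,interpolation=cv2.INTER_CUBIC))
E
```

```text
wrist nut1 0.92 [226. 107.] [209.2, 91.6, 36.6, 29.2] [0.5646 0.0808]
wrist nut1 0.71 [405. 184.] [396.4, 176.5, 23.5, 20.6] [0.7266 0.0116]
wrist nut1 0.68 [175. 114.] [158.2, 101.5, 37.4, 28.7] [0.5192 0.0751]
wrist nut1 0.63 [122. 123.] [101.5, 106.4, 41.6, 32.6] [0.4708 0.0672]
wrist pulley 0.77 [303.  38.] [265.0, 0.0, 76.1, 82.1] [0.6336 0.1342]
wrist bearing 0.79 [ 61. 160.] [33.9, 134.2, 58.9, 51.5] [0.4103 0.0342]
scene nut1 0.48 [295. 175.] [289.9, 168.7, 9.0, 13.0] [0.5152 0.0737]
scene nut1 0.42 [295. 162.] [290.2, 156.6, 10.7, 12.7] [0.4677 0.0653]
scene pulley 0.78 [310. 210.] [294.1, 199.6, 26.3, 24.8] [0.6283 0.1303]
scene pulley 0.73 [287. 146.] [279.6, 139.5, 14.8, 13.9] [0.4159 0.0335]
scene solenoid 0.93 [479. 225.] [462.1, 195.4, 34.7, 53.0] [0.5656 0.5065]
side nut1 0.52 [388. 231.] [384.6, 226.9, 4.5, 4.7] [ 0.6777 -0.0711]
side nut1 0.5 [294. 228.] [290.5, 222.0, 8.6, 12.1] [0.4691 0.0694]
side nut1 0.48 [308. 220.] [301.9, 212.2, 11.4, 13.3] [0.5176 0.0765]
side pulley 0.9 [330. 194.] [319.6, 183.6, 20.4, 18.8] [0.6322 0.1335]
side bearing 0.71 [281. 244.] [272.7, 240.1, 17.3, 11.6] [0.4097 0.0352]
side bearing 0.52 [250. 158.] [240.3, 141.9, 21.9, 31.6] [0.5216 0.4321]
side solenoid 0.56 [250. 157.] [237.3, 140.1, 24.9, 32.7] [0.5503 0.4994]
```

View pics/c1.png

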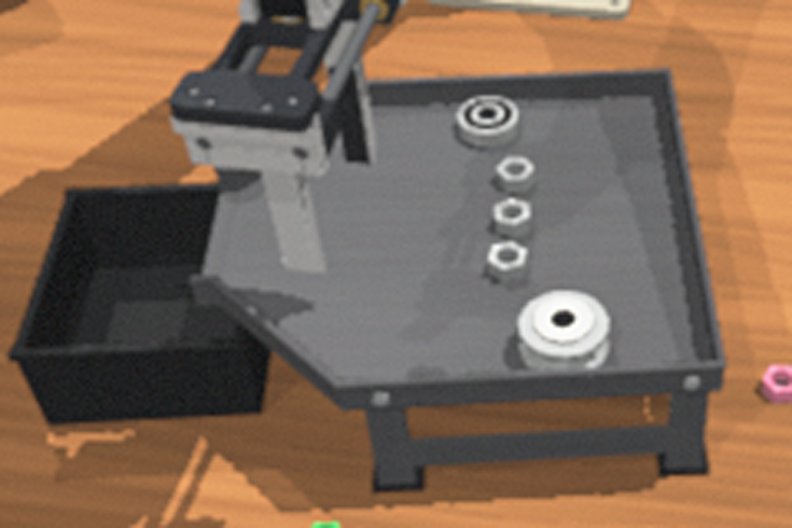

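View pics/c2.png

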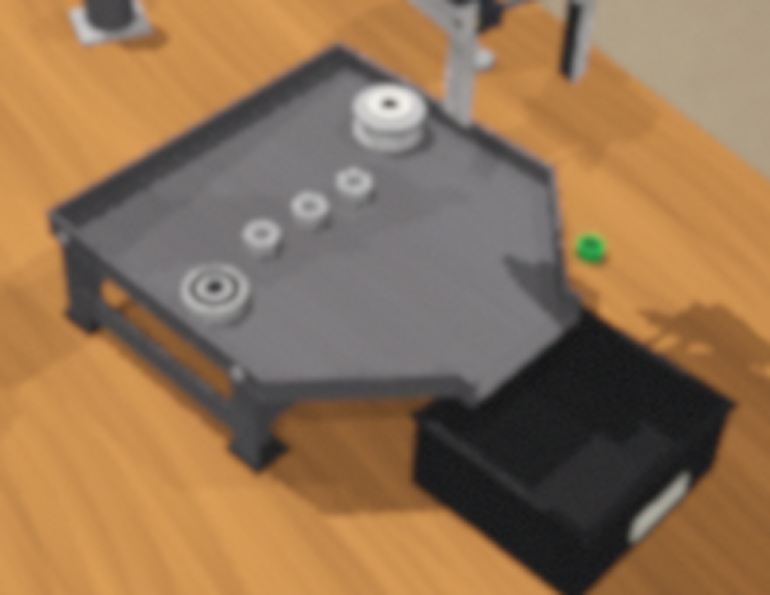

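```bash
python3 - <<'E'
from h import *
from scipy.optimize import least_squares
z=.113
obs=[("scene",(-.163,.163,z),(342.4,131.8)),("scene",(.163,.163,z),(358.8,220.6)),("scene",(.163,-.081,z),(243,226.7)),
("side",(.163,.163,z),(316.6,172.9)),("side",(-.163,.163,z),(234.9,222.3)),("side",(.163,-.081,z),(377.1,208)),
("side",(.057,-.185,.09),(385.1,251.4)),("side",(-.057,-.185,.09),(357.1,274.9)),("side",(-.163,-.081,z),(293.7,269.5)),
("wrist",(.163,-.081,z),(383,195))]
C={c:camera_model(c) for c in("scene","side","wrist")}
f=lambda q:np.concatenate([proj(C[c],tw(p,q))[0]-uv for c,p,uv in obs])
r=least_squares(f,[.53,.05,.1],loss='soft_l1');print(r.x,np.degrees(r.x[2]));print(np.round(f(r.x).reshape(-1,2),1))
q=r.x;np.save("tray.npy",q)
c,s=np.cos(q[2]),np.sin(q[2])
for n,p in dict(n3=(.4705,.067),n2=(.518,.0752),n1=(.5646,.0808),pul=(.6325,.1335),bear=(.410,.0345),sol=(.558,.503)).items():
    d=np.array(p)-q[:2];print(n,np.round([c*d[0]+s*d[1],-s*d[0]+c*d[1]],4))
print("mouth",tw((0,-.185,.09),q))
im=snapshot("scene")
pts=[(-.16,.16,.09),(.16,.16,.09),(.16,-.08,.09),(.057,-.17,.09),(.057,-.185,.09),(-.057,-.185,.09),(-.057,-.17,.09),(-.16,-.08,.09)]
for n in("scene","side","wrist"):
    im=snapshot(n);cv2.polylines(im,[np.int32(proj(C[n],tw(pts,q)))],True,(0,0,255),1);cv2.imwrite(f"pics/fit_{n}.png",im)
a=cv2.imread("pics/fit_scene.png")[110:270,140:380];b=cv2.imread("pics/fit_side.png")[160:330,220:440]
cv2.imwrite("pics/fit.png",np.hstack([cv2.resize(a,(400,267)),cv2.resize(b,(346,267))]))
E
```

```text
[0.52731942 0.04566818 0.23178605] 13.280362147226569
[[-0.1 -2.9]
 [ 2.6 -0.8]
 [-1.2  0.4]
 [-1.8 -2. ]
 [-4.7 -1.1]
 [ 1.  -0.9]
 [-0.8 -0.1]
 [-1.3  0.6]
 [ 0.5  0.3]
 [ 0.8  0.8]]
n3 [-0.0504  0.0338]
n2 [-0.0023  0.0309]
n1 [0.0444 0.0256]
pul [0.1225 0.0613]
bear [-0.1167  0.0161]
sol [0.1349 0.4381]
mouth [[ 0.56981691 -0.13438448  0.09      ]]
```

View pics/fit.png

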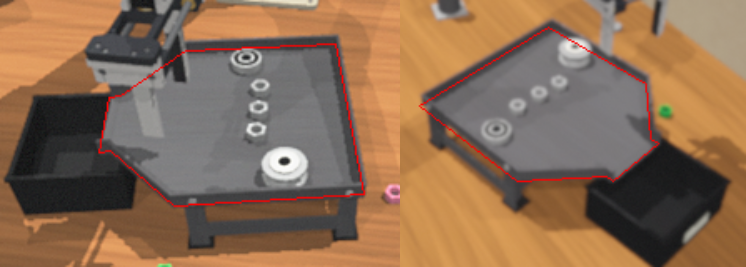

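View pics/fit_wrist.png

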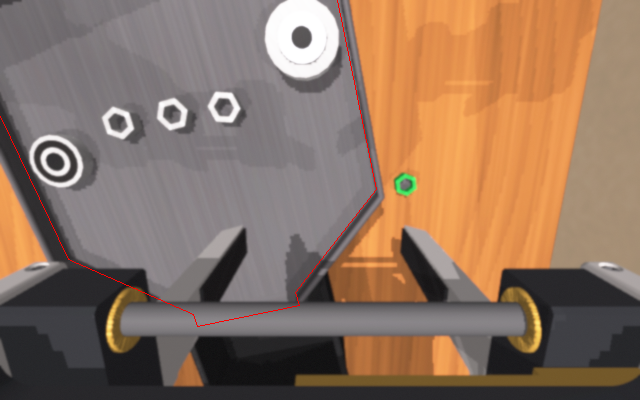

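```bash
cat >> h.py <<'E'
from scipy.spatial.transform import Rotation as Ro
def plan(wps):
    # wps: (tray x, tray y, world z, yaw rel tray deg)
    q=np.load("tray.npy");s=observe();R0=Ro.from_euler('xyz',s['tool_rot'],degrees=True);p0=s['ee_pos']
    print("clock",round(s['clock'],2),"tcp",np.round(p0,4),np.round(s['tool_rot'],1),"open",round(s['opening'],4))
    for x,y,z,a in wps:
        P=tw((x,y,z),q)[0];R=Ro.from_euler('xyz',[180,0,np.degrees(q[2])+a],degrees=True)
        print((x,y,z,a),np.round(R0.inv().apply(P-p0)/.3,3),np.round((R0.inv()*R).as_rotvec()/(np.pi/2),3))
def tray_of(p):
    q=np.load("tray.npy");c,s=np.cos(q[2]),np.sin(q[2]);d=np.array(p[:2])-q[:2];return np.round([c*d[0]+s*d[1],-s*d[0]+c*d[1]],4)
E
python3 -c "
from h import *
plan([(-.002,.068,.15,0),(-.002,.068,.094,0)])"
```

```text
clock 0.9 tcp [0.65   0.     0.2055] [-180.   -0.   -0.] open 0.094
(-0.002, 0.068, 0.15, 0) [-0.468 -0.371  0.185] [-0.    -0.    -0.148]
(-0.002, 0.068, 0.094, 0) [-0.468 -0.371  0.372] [-0.    -0.    -0.148]
```

```bash
python3 -m creep '[{"offset":[-0.15,-0.12,0.05],"angular":[0,0,-0.08]},{"offset":[-0.3,-0.25,0.1],"angular":[0,0,-0.148]},{"offset":[-0.468,-0.371,0.18],"angular":[0,0,-0.148]},{"offset":[-0.468,-0.371,0.18],"angular":[0,0,-0.148]},{"offset":[-0.468,-0.371,0.18],"angular":[0,0,-0.148]},{"offset":[-0.468,-0.371,0.18],"angular":[0,0,-0.148]},{"offset":[-0.468,-0.371,0.18],"angular":[0,0,-0.148]}]' -1 20
python3 - <<'E'
from h import *
s=observe();print(s['opening'],s['contact_force'])
im=snapshot("wrist");cv2.imwrite("pics/w1.png",im)
find("wrist",["nut1"]);find("scene",[])
snapshot("side");find("side",["nut1"]);cv2.imwrite("pics/s1.png",snapshot("scene"))
q=np.load("tray.npy");print(tray_of(s['ee_pos']))
plan([(-.002,.068,.094,0),(0,-.202,.094,0)])
E
```

```text
clock: 1.78
ee_pos: [0.511, 0.1104, 0.1518]
tool_rot: [180.0, -0.1, 13.2]
contact_force: [-0.4, -0.1, 0.2]
opening: 0.0273
0.02725832608101568 [-0.35595152 -0.06876889  0.17170295]
wrist nut1 0.9 [385. 255.] [373.1, 240.7, 23.6, 25.6] [0.568 0.087]
wrist nut1 0.89 [259. 250.] [242.5, 235.6, 35.1, 32.4] [0.4674 0.068 ]
wrist nut1 0.73 [424.  29.] [412.0, 13.0, 28.5, 33.6] [0.5477 0.2528]
wrist nut1 0.69 [323. 256.] [307.6, 239.8, 35.4, 31.0] [0.5187 0.0752]
side nut1 0.5 [320. 214.] [318.8, 211.4, 5.5, 6.8] [0.5629 0.0821]
side nut1 0.39 [294. 228.] [294.5, 221.7, 1.8, 13.6] [0.4693 0.0694]
side nut1 0.39 [388. 231.] [384.9, 226.1, 7.6, 8.6] [ 0.6782 -0.0722]
side nut1 0.35 [281. 245.] [271.9, 237.7, 17.0, 16.6] [0.4095 0.0344]
[-0.001   0.0668]
clock 2.02 tcp [0.5099 0.1111 0.1515] [-180.    -0.    13.3] open 0.0076
(-0.002, 0.068, 0.094, 0) [-0.    -0.001  0.192] [-0. -0.  0.]
(0, -0.202, 0.094, 0) [0.006 0.899 0.192] [-0. -0.  0.]
```

View pics/w1.png

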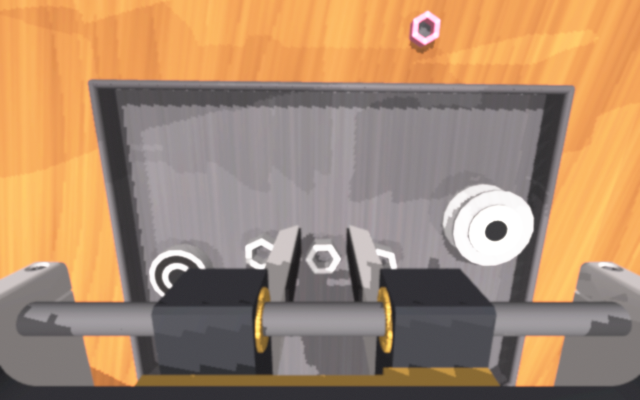

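View pics/s1.png

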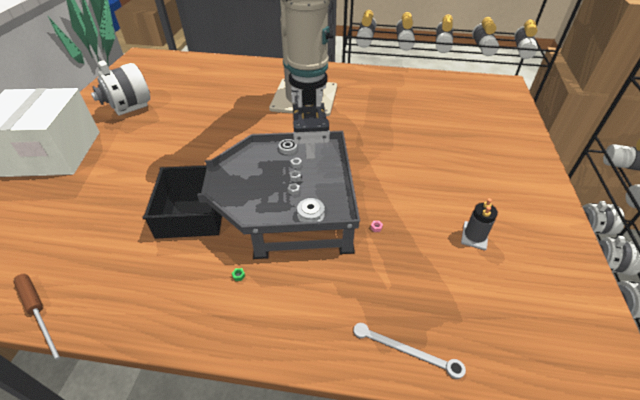

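```bash
python3 -m creep '[{"offset":[0,0,0.1],"angular":[0,0,0]},{"offset":[0,0,0.192],"angular":[0,0,0]},{"offset":[0,0,0.192],"angular":[0,0,0]},{"offset":[0,0.04,0.192],"angular":[0,0,0]},{"offset":[0,0.08,0.192],"angular":[0,0,0]},{"offset":[0,0.12,0.192],"angular":[0,0,0]},{"offset":[0,0.16,0.192],"angular":[0,0,0]},{"offset":[0.001,0.2,0.192],"angular":[0,0,0]},{"offset":[0.001,0.24,0.192],"angular":[0,0,0]},{"offset":[0.001,0.28,0.192],"angular":[0,0,0]},{"offset":[0.001,0.32,0.192],"angular":[0,0,0]},{"offset":[0.002,0.36,0.192],"angular":[0,0,0]},{"offset":[0.002,0.4,0.192],"angular":[0,0,0]},{"offset":[0.003,0.44,0.192],"angular":[0,0,0]}]' -1 20
python3 - <<'E'
from h import *
s=observe();print(tray_of(s['ee_pos']))
a=snapshot("scene");b=snapshot("side")
find("scene",["nut1"]);find("side",["nut1"])
cv2.imwrite("pics/p1.png",np.hstack([cv2.resize(a[110:270,140:380],(400,267)),cv2.resize(b[160:330,220:440],(346,267))]))
plan([(0,-.202,.094,0)])
E
```

```text
clock: 3.78
ee_pos: [0.5413, -0.018, 0.0939]
tool_rot: [180.0, -0.0, 13.3]
contact_force: [0.2, 1.1, 0.4]
opening: 0.0001
[-0.0011 -0.0652]
scene nut1 0.62 [376. 226.] [373.7, 220.9, 8.6, 12.5] [0.645  0.2733]
scene nut1 0.43 [295. 162.] [288.7, 158.2, 11.3, 8.8] [0.4678 0.0654]
scene nut1 0.39 [244. 178.] [239.4, 171.4, 7.6, 13.5] [ 0.543  -0.0424]
side nut1 0.64 [294. 228.] [291.6, 223.3, 6.0, 11.4] [0.4703 0.0705]
side nut1 0.46 [388. 231.] [385.4, 228.3, 7.0, 6.0] [ 0.6766 -0.0733]
side nut1 0.46 [334. 254.] [232.1, 174.3, 197.6, 158.2] [ 0.5073 -0.0665]
clock 3.98 tcp [ 0.5411 -0.0174  0.0939] [-180.    -0.    13.3] open 0.0004
(0, -0.202, 0.094, 0) [ 0.004  0.458 -0.001] [-0. -0. -0.]
```

View pics/p1.png

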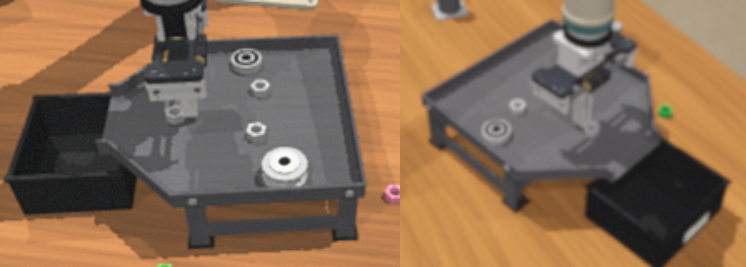

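Nut2 sits squarely ahead of the fingers (crop 175,112). I'll keep pushing it over the edge, then lift.

```bash
python3 -m creep '[{"offset":[0,0.04,0],"angular":[0,0,0]},{"offset":[0,0.08,0],"angular":[0,0,0]},{"offset":[0.001,0.12,0],"angular":[0,0,0]},{"offset":[0.001,0.16,0],"angular":[0,0,0]},{"offset":[0.001,0.2,0],"angular":[0,0,0]},{"offset":[0.002,0.24,0],"angular":[0,0,0]},{"offset":[0.002,0.28,0],"angular":[0,0,0]},{"offset":[0.003,0.32,0],"angular":[0,0,0]},{"offset":[0.003,0.36,0],"angular":[0,0,0]},{"offset":[0.004,0.4,0],"angular":[0,0,0]},{"offset":[0.004,0.44,0],"angular":[0,0,0]},{"offset":[0.004,0.47,0],"angular":[0,0,0]},{"offset":[0.004,0.47,0],"angular":[0,0,0]},{"offset":[0.004,0.47,0],"angular":[0,0,0]},{"offset":[0.004,0.47,-0.1],"angular":[0,0,0]},{"offset":[0.004,0.4,-0.19],"angular":[0,0,0]},{"offset":[0.004,0.3,-0.19],"angular":[0,0,0]}]' -1 20
python3 - <<'E'
from h import *
s=observe();print(tray_of(s['ee_pos']))
a=snapshot("scene");b=snapshot("side")
find("scene",["nut1"]);find("side",["nut1"])
for n,p in dict(a=(.4702,.068),b=(.5655,.082)).items(): print(tray_of(p))
cv2.imwrite("pics/p2.png",np.hstack([cv2.resize(a[110:270,140:380],(400,267)),cv2.resize(b[160:330,220:440],(346,267))]))
E
```

```text
clock: 6.1
ee_pos: [0.5644, -0.1045, 0.153]
tool_rot: [179.9, -0.2, 13.2]
contact_force: [1.3, 0.4, -0.3]
opening: 0.0006
[ 0.0016 -0.1547]
scene nut1 0.57 [295. 163.] [289.1, 156.5, 10.7, 13.0] [0.4691 0.066 ]
scene nut1 0.42 [238. 274.] [231.6, 268.1, 13.0, 15.8] [0.8037 0.0242]
side nut1 0.55 [380. 293.] [374.7, 284.7, 6.7, 15.6] [ 0.5259 -0.2221]
side nut1 0.48 [294. 228.] [291.1, 221.7, 6.6, 13.2] [0.4694 0.0688]
[-0.0505  0.0349]
[0.0455 0.0266]
```

View pics/p2.png

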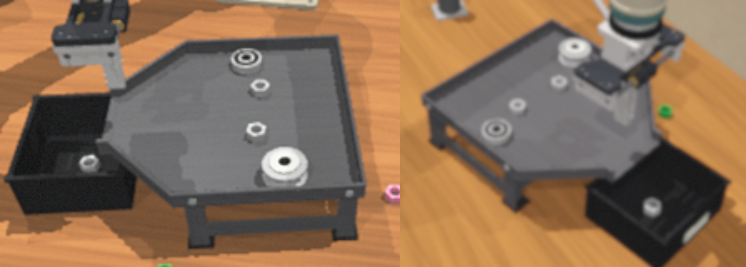

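Nut2 lies in the bin (scene crop 89,162). Next is nut1, at tray (0.045, 0.026), pushed obliquely toward the mouth.

```bash
python3 -c "
from h import *
plan([(.052,.063,.15,-11),(.052,.063,.094,-11)])"
```

```text
clock 6.3 tcp [ 0.5628 -0.1042  0.1509] [180.   -0.   13.4] open 0.0004
(0.052, 0.063, 0.15, -11) [ 0.174 -0.723  0.003] [ 0.    -0.     0.123]
(0.052, 0.063, 0.094, -11) [ 0.174 -0.723  0.19 ] [ 0.    -0.     0.123]
```

```bash
python3 -m creep '[{"offset":[0.04,-0.18,0],"angular":[0,0,0.05]},{"offset":[0.08,-0.36,0],"angular":[0,0,0.1]},{"offset":[0.13,-0.54,0],"angular":[0,0,0.123]},{"offset":[0.174,-0.723,0.003],"angular":[0,0,0.123]},{"offset":[0.174,-0.723,0.003],"angular":[0,0,0.123]},{"offset":[0.174,-0.723,0.003],"angular":[0,0,0.123]}]' -1 20
python3 - <<'E'
from h import *
s=observe();print(tray_of(s['ee_pos']))
im=snapshot("wrist");cv2.imwrite("pics/w2.png",im);find("wrist",["nut1"])
plan([(.052,.063,.094,-11),(0.02,-.1,.094,-11),(0,-.206,.094,-11)])
E
```

```text
clock: 7.05
ee_pos: [0.5637, 0.1173, 0.1496]
tool_rot: [179.9, 0.0, 2.2]
contact_force: [-0.4, 0.0, -0.2]
opening: 0.0002
[0.0519 0.0614]
wrist nut1 0.56 [336.  16.] [325.4, 0.8, 22.5, 31.8] [0.5675 0.2537]
clock 7.15 tcp [0.5638 0.1162 0.1498] [179.9   0.    2.1] open 0.0004
(0.052, 0.063, 0.094, -11) [-0.001 -0.009  0.186] [ 0.001  0.    -0.002]
(0.02, -0.1, 0.094, -11) [-0.     0.544  0.187] [ 0.001  0.    -0.002]
(0, -0.206, 0.094, -11) [0.003 0.904 0.187] [ 0.001  0.    -0.002]
```

View pics/w2.png

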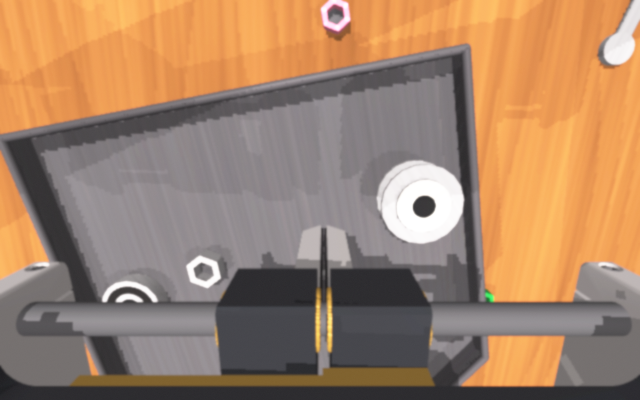

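The fingers are closed behind nut1, with the pulley (420,205) well clear. I'll descend and push halfway.

```bash
python3 -m creep '[{"offset":[0,-0.009,0.1],"angular":[0,0,0]},{"offset":[0,-0.009,0.186],"angular":[0,0,0]},{"offset":[0,-0.009,0.186],"angular":[0,0,0]},{"offset":[0,0.03,0.186],"angular":[0,0,0]},{"offset":[0,0.07,0.186],"angular":[0,0,0]},{"offset":[0,0.11,0.186],"angular":[0,0,0]},{"offset":[0,0.15,0.186],"angular":[0,0,0]},{"offset":[0,0.19,0.186],"angular":[0,0,0]},{"offset":[0,0.23,0.186],"angular":[0,0,0]},{"offset":[0,0.27,0.186],"angular":[0,0,0]},{"offset":[0,0.31,0.186],"angular":[0,0,0]},{"offset":[0,0.35,0.186],"angular":[0,0,0]},{"offset":[0,0.39,0.186],"angular":[0,0,0]},{"offset":[0,0.43,0.186],"angular":[0,0,0]}]' -1 20
python3 - <<'E'
from h import *
s=observe();print(tray_of(s['ee_pos']))
a=snapshot("scene");b=snapshot("side")
find("scene",["nut1"])
cv2.imwrite("pics/p3.png",np.hstack([cv2.resize(a[110:270,140:380],(400,267)),cv2.resize(b[160:330,220:440],(346,267))]))
plan([(0,-.206,.094,-11)])
E
```

```text
clock: 8.9
ee_pos: [0.5685, -0.0137, 0.0941]
tool_rot: [179.9, 0.0, 2.1]
contact_force: [0.3, 0.3, -0.1]
opening: 0.0005
[ 0.0264 -0.0672]
scene nut1 0.72 [287. 146.] [279.1, 140.9, 12.5, 11.8] [0.4064 0.0313]
scene nut1 0.68 [376. 226.] [373.5, 221.2, 7.4, 10.4] [0.6452 0.2735]
scene nut1 0.53 [242. 185.] [236.1, 179.0, 11.7, 11.8] [ 0.5667 -0.0391]
scene nut1 0.52 [295. 162.] [291.4, 158.9, 10.8, 7.9] [0.4675 0.0656]
clock 9.05 tcp [ 0.5685 -0.0139  0.0942] [179.9   0.    2. ] open 0.0004
(0, -0.206, 0.094, -11) [0.004 0.47  0.001] [ 0.001  0.    -0.003]
```

View pics/p3.png

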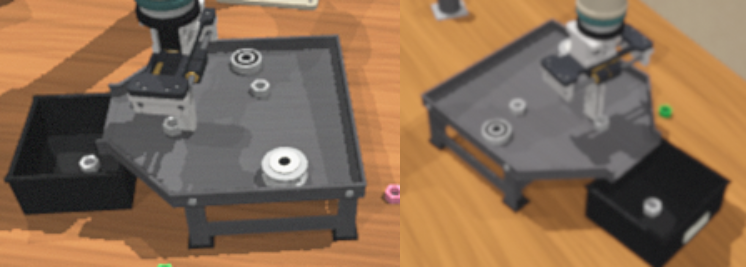

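Nut1 is still squarely in front (crop 172,125). Continuing over the edge.

```bash
python3 -m creep '[{"offset":[0,0.04,0],"angular":[0,0,0]},{"offset":[0,0.08,0],"angular":[0,0,0]},{"offset":[0.001,0.12,0],"angular":[0,0,0]},{"offset":[0.001,0.16,0],"angular":[0,0,0]},{"offset":[0.001,0.2,0],"angular":[0,0,0]},{"offset":[0.002,0.24,0],"angular":[0,0,0]},{"offset":[0.002,0.28,0],"angular":[0,0,0]},{"offset":[0.003,0.32,0],"angular":[0,0,0]},{"offset":[0.003,0.36,0],"angular":[0,0,0]},{"offset":[0.004,0.4,0],"angular":[0,0,0]},{"offset":[0.004,0.44,0],"angular":[0,0,0]},{"offset":[0.004,0.475,0],"angular":[0,0,0]},{"offset":[0.004,0.475,0],"angular":[0,0,0]},{"offset":[0.004,0.475,0],"angular":[0,0,0]},{"offset":[0.004,0.475,-0.1],"angular":[0,0,0]},{"offset":[0.004,0.4,-0.19],"angular":[0,0,0]},{"offset":[0.004,0.3,-0.19],"angular":[0,0,0]}]' -1 20
python3 - <<'E'
from h import *
s=observe();print(tray_of(s['ee_pos']))
a=snapshot("scene");b=snapshot("side")
find("scene",["nut1"]);find("side",["nut1"])
cv2.imwrite("pics/p4.png",np.hstack([cv2.resize(a[110:270,140:380],(400,267)),cv2.resize(b[160:330,220:440],(346,267))]))
# nut3 (-.0505,.0345), dir to (0,-.205): +12 deg
plan([(-.058,.070,.15,12)])
E
```

```text
clock: 11.18
ee_pos: [0.5745, -0.1033, 0.1535]
tool_rot: [179.8, -0.2, 2.0]
contact_force: [0.1, -0.5, 0.3]
opening: 0.0005
[ 0.0117 -0.1559]
scene nut1 0.61 [238. 274.] [230.2, 267.9, 12.3, 14.6] [0.8037 0.0235]
scene nut1 0.57 [295. 162.] [291.6, 157.6, 9.4, 11.1] [0.4673 0.0656]
scene nut1 0.41 [193. 207.] [188.6, 203.1, 9.1, 11.1] [ 0.6517 -0.1237]
side nut1 0.47 [294. 228.] [292.1, 222.7, 6.5, 9.1] [0.4698 0.0705]
side nut1 0.42 [388. 231.] [383.2, 226.0, 8.1, 10.1] [ 0.6771 -0.0733]
side nut1 0.29 [383. 290.] [336.4, 248.8, 93.7, 85.5] [ 0.5389 -0.2202]
clock 11.38 tcp [ 0.5728 -0.103   0.1513] [179.9   0.    2.1] open 0.0003
(-0.058, 0.07, 0.15, 12) [-0.368 -0.693  0.003] [ 0.001  0.001 -0.257]
```

View pics/p4.png

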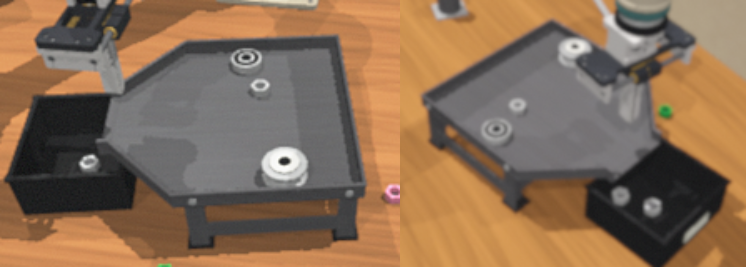

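The side view shows both nuts in the bin (crop 621,196 and 652,206). Now nut3.

```bash
python3 -m creep '[{"offset":[-0.08,-0.16,0],"angular":[0,0,-0.08]},{"offset":[-0.16,-0.31,0],"angular":[0,0,-0.16]},{"offset":[-0.25,-0.47,0],"angular":[0,0,-0.22]},{"offset":[-0.33,-0.62,0],"angular":[0,0,-0.257]},{"offset":[-0.368,-0.693,0.003],"angular":[0,0,-0.257]},{"offset":[-0.368,-0.693,0.003],"angular":[0,0,-0.257]},{"offset":[-0.368,-0.693,0.003],"angular":[0,0,-0.257]}]' -1 20
python3 - <<'E'
from h import *
s=observe();print(tray_of(s['ee_pos']))
im=snapshot("wrist");cv2.imwrite("pics/w3.png",im)
plan([(-.058,.070,.094,12),(0,-.206,.094,12)])
E
```

```text
clock: 12.25
ee_pos: [0.4557, 0.0989, 0.1499]
tool_rot: [179.8, 0.1, 25.1]
contact_force: [0.1, -0.6, 0.2]
opening: 0.0006
[-0.0575  0.0683]
clock 12.3 tcp [0.4557 0.0988 0.1499] [1.798e+02 1.000e-01 2.510e+01] open 0.0003
(-0.058, 0.07, 0.094, 12) [-0.    -0.007  0.186] [ 0.002  0.001 -0.002]
(0, -0.206, 0.094, 12) [0.001 0.933 0.189] [ 0.002  0.001 -0.002]
```

View pics/w3.png

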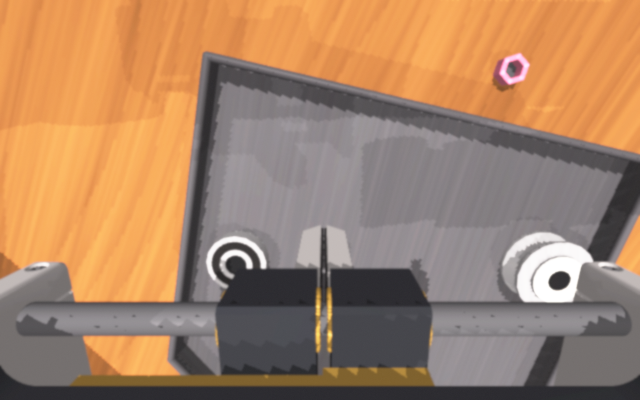

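The closed fingers (323,240) are clear of the bearing (235,262). Descending and pushing halfway.

```bash
python3 -m creep '[{"offset":[0,-0.007,0.1],"angular":[0,0,0]},{"offset":[0,-0.007,0.186],"angular":[0,0,0]},{"offset":[0,-0.007,0.186],"angular":[0,0,0]},{"offset":[0,0.03,0.186],"angular":[0,0,0]},{"offset":[0,0.07,0.186],"angular":[0,0,0]},{"offset":[0,0.11,0.186],"angular":[0,0,0]},{"offset":[0,0.15,0.186],"angular":[0,0,0]},{"offset":[0,0.19,0.187],"angular":[0,0,0]},{"offset":[0,0.23,0.187],"angular":[0,0,0]},{"offset":[0,0.27,0.187],"angular":[0,0,0]},{"offset":[0,0.31,0.187],"angular":[0,0,0]},{"offset":[0,0.35,0.187],"angular":[0,0,0]},{"offset":[0,0.39,0.187],"angular":[0,0,0]},{"offset":[0,0.43,0.187],"angular":[0,0,0]},{"offset":[0,0.47,0.187],"angular":[0,0,0]}]' -1 20
python3 - <<'E'
from h import *
s=observe();print(tray_of(s['ee_pos']))
a=snapshot("scene");b=snapshot("side")
find("scene",["nut1"])
cv2.imwrite("pics/p5.png",np.hstack([cv2.resize(a[110:270,140:380],(400,267)),cv2.resize(b[160:330,220:440],(346,267))]))
plan([(0,-.206,.094,12)])
E
```

```text
clock: 14.18
ee_pos: [0.5158, -0.0298, 0.0942]
tool_rot: [179.8, 0.1, 25.1]
contact_force: [-0.9, -0.6, 0.1]
opening: 0.0006
[-0.0285 -0.0708]
scene nut1 0.59 [238. 274.] [231.8, 269.0, 12.4, 10.8] [0.8039 0.0237]
scene nut1 0.48 [376. 226.] [371.3, 224.4, 9.7, 8.2] [0.6454 0.2725]
clock 14.32 tcp [ 0.5158 -0.0299  0.0942] [1.798e+02 1.000e-01 2.500e+01] open 0.0008
(0, -0.206, 0.094, 12) [0.002 0.46  0.002] [ 0.002  0.001 -0.003]
```

View pics/p5.png

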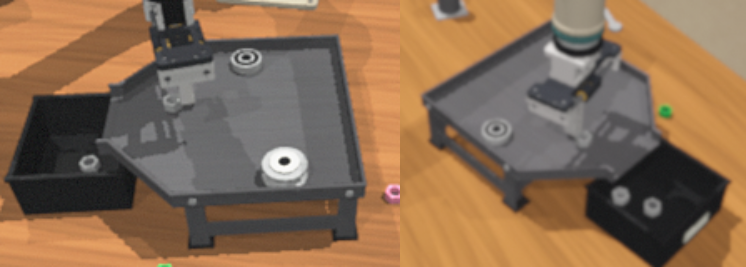

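```bash
python3 - <<'E'
from h import *
print(tray_of(ray("scene",(242.6,171.2),.0965)),tray_of(ray("side",(220+(583-400)*220/346,160+139*170/267),.0965)))
s=observe();p=s['ee_pos'];print(tray_of(p))
d=np.array([np.sin(np.radians(12)),-np.cos(np.radians(12))])*.020;print(tray_of(p)+d)
E
```

```text
[-0.0304 -0.0937] [-0.027 -0.095]
[-0.0286 -0.0709]
[-0.02444177 -0.09046295]
```

Nut3 is about 4 mm off the finger centre, well within the 25 mm face. Continuing.

```bash
python3 -m creep '[{"offset":[0,0.04,0],"angular":[0,0,0]},{"offset":[0,0.08,0],"angular":[0,0,0]},{"offset":[0,0.12,0],"angular":[0,0,0]},{"offset":[0,0.16,0],"angular":[0,0,0]},{"offset":[0,0.2,0],"angular":[0,0,0]},{"offset":[0,0.24,0.001],"angular":[0,0,0]},{"offset":[0,0.28,0.001],"angular":[0,0,0]},{"offset":[0,0.32,0.001],"angular":[0,0,0]},{"offset":[0,0.36,0.001],"angular":[0,0,0]},{"offset":[0,0.4,0.001],"angular":[0,0,0]},{"offset":[0,0.44,0.001],"angular":[0,0,0]},{"offset":[0,0.47,0.001],"angular":[0,0,0]},{"offset":[0,0.47,0.001],"angular":[0,0,0]},{"offset":[0,0.47,0.001],"angular":[0,0,0]},{"offset":[0,0.47,-0.1],"angular":[0,0,0]},{"offset":[0,0.4,-0.25],"angular":[0,0,0]},{"offset":[0,0.2,-0.3],"angular":[0,0,0]},{"offset":[0,0,-0.3],"angular":[0,0,0]},{"offset":[0,0,-0.3],"angular":[0,0,0]},{"offset":[0,0,-0.3],"angular":[0,0,0]}]' -1 20
python3 - <<'E'
from h import *
a=snapshot("scene");b=snapshot("side")
find("scene",["pulley","bearing","solenoid"]);find("side",["pulley","bearing","solenoid"])
cv2.imwrite("pics/p6.png",np.hstack([cv2.resize(a[110:270,140:380],(400,267)),cv2.resize(b[160:330,220:440],(346,267))]))
s=observe();print(s['clock'],s['contact_force'])
E
```

```text
clock: 16.82
ee_pos: [0.516, -0.0298, 0.1843]
tool_rot: [179.8, 0.1, 25.1]
contact_force: [0.4, -1.0, 0.0]
opening: 0.0009
scene pulley 0.78 [310. 210.] [295.2, 200.6, 27.3, 23.1] [0.6287 0.1305]
scene bearing 0.68 [287. 146.] [278.2, 140.1, 18.5, 13.7] [0.4059 0.0325]
scene solenoid 0.75 [479. 225.] [460.8, 200.7, 36.3, 47.9] [0.5663 0.5072]
scene solenoid 0.57 [260. 192.] [145.2, 131.2, 214.0, 129.0] [ 0.5373 -0.0105]
side bearing 0.67 [281. 244.] [270.8, 240.3, 19.8, 11.5] [0.4098 0.0344]
side solenoid 0.85 [250. 158.] [240.1, 143.4, 22.4, 26.0] [0.5496 0.4961]
side solenoid 0.44 [384. 289.] [336.6, 250.2, 96.4, 80.5] [ 0.5693 -0.1934]
17.225 [ 0.04900477 -0.48162956  0.29721132]
```

View pics/p6.png

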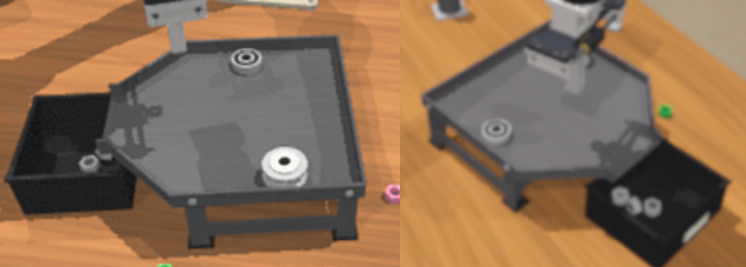

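```bash
python3 -m creep '[{"offset":[0,0,0],"angular":[0,0,0]},{"offset":[0,0,0],"angular":[0,0,0]},{"offset":[0,0,0],"angular":[0,0,0]},{"offset":[0,0,0],"angular":[0,0,0]}]' -1 20
python3 - <<'E'
from h import *
b=snapshot("side")
cv2.imwrite("pics/p7.png",cv2.resize(b[240:335,330:440],None,fx=6,fy=6,interpolation=cv2.INTER_CUBIC))
q=np.load("tray.npy");c=(0,-.230)
for u,v in((361,285),(371,291),(380,293)):print(tray_of(ray("side",(u,v),.012))-c)
E
```

```text
clock: 17.73
ee_pos: [0.5158, -0.0301, 0.1839]
tool_rot: [179.8, 0.1, 25.0]
contact_force: [-1.1, -0.5, 0.6]
opening: 0.0005
[-0.0157  0.0538]
[-0.013   0.0231]
[-0.002   0.0027]
```

View pics/p7.png

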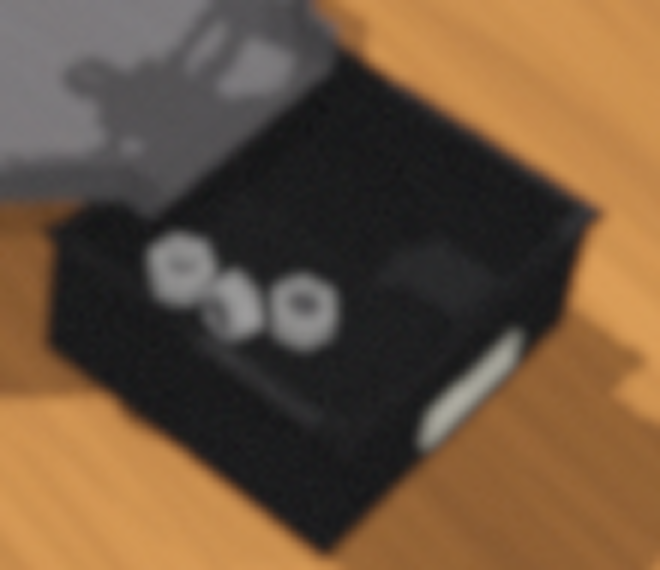

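All three nuts lie in the bin: two flat and one on edge between them. The fingers are clear and raised, so I'm handing in.

```bash
python3 -c "
from plant import *
print(close_job())"
```

```text
the job is handed in; nothing more can be done
None
```

All three nuts are in the parts bin, and the job was handed in at about 17.8 s of the 72 s allowed. I pushed them one at a time with the closed fingers, sliding each along the sheet to the spout. I did the middle nut first, straight along the tray, then the two outer ones obliquely toward the mouth.

- **Nuts:** the last side picture shows all three inside the bin. Two lie flat and one rests on its edge between them. Assuming they lie on the bin floor, they are about (-16, 54), (-13, 23) and (-2, 3) mm from its centre, inside the limits of ±80 and ±70 mm. The first is the closest to a limit, by about 16 mm. I read these positions from one side view and did not measure their heights or speeds.
- **Pulley, bearing and solenoid:** none was touched. The solenoid's and bearing's re-detected positions agree with the first pictures to about 3 mm. The pulley agrees to about 1 mm in the scene camera; the side camera missed it in the final check. The scene network named the bearing "pulley" at the start, so I compared its position only.
- **Robot:** the arm ended still, with the fingertips about 94 mm above the sheet and touching nothing. Force readings stayed near 1 N.

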